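# Pin two stacked filter trays together

## Robot

A 6-joint arm with a two-finger parallel gripper is mounted at the origin on the work surface. World frame = base frame: x ahead of the robot, y to its left, z up, the work surface at z = 0. Lengths are in mm, angles in rad, forces in N, time in s.
With the tool pointing down it reaches from about 325 to 775 mm from the base axis. Payload 5.5 kg.
Tool frame: the origin (TCP) lies at the centre of the arm's flange, where the gripper is bolted on; the fingertips stand 173 mm ahead of it and the grasp point (between the pads) lies 155 mm ahead of it; z points along the fingers, y is the line along which they close (so a half turn about z gives the same grasp; the last joint's range is limited). The gripper opens to 85 mm and grips with 20 to 120 N. Pads are 22 mm wide; open, the fingers measure 114 mm over their backs; the gripper's body (76 mm by 85 mm) begins 54 mm behind the grasp point. The pads swing forward as they close: fully open they stand 13 mm farther back than shut.
Start: joints at [1.246, 0.091, 1.231, -0, 1.82, -0.057], TCP at [158.771, 578.628, 404.675] pointing down, gripper open.
Joint ranges: [-2.87, 2.87], [-0.86, 2.18], [0.17, 2.46], [-1.51, 4.65], [0.06, 2.69], [-2.65, 2.65]. Speed limits (rad/s): [2.57, 2.57, 3.01, 3.14, 3.14, 3.14].

## Interface

Orientations are given as a rotation vector (axis times angle).
In Python, from rig import arm gives the robot as it stands.
- The arm moves only by the tool send_rows, never from a script. Its argument "motion" is a list of rows, each an object with "delta_pos": the shift along the tool's x, y, z in units of 30 mm (1.0 is 30 mm), a list of three; "dr": the turn, a rotation vector about the tool's x, y, z in degrees, a list of three; "grip": the opening, from 0 (shut) to 1 (fully open). A call has 1 to 8 rows; each row is the pose to reach, as a shift and turn from the pose commanded when the call began, along the tool's axes at that moment; what a row does not reach only later rows make up. A row lasts 1/12 s, in which the tool goes at most 41.7 mm and 7.16 degrees, less where a joint would pass 70% of its speed; a pose out of reach is approached as far as the arm can. A call with a gripper value outside its range is refused whole. The fingers move at their own pace and stop on an object; the grip force is fixed at half the most. Time passes only in rows, so rows that repeat a pose let the fingers close. It gives the time, the measured TCP pose, the force, the opening and the grip force at its end, in the units of the state.
- arm.observe(): the state, without advancing time (a new reading comes with each control period).
- arm.grab_frame(name): name is "scene" or "top"; returns (picture, depth): 384x512x3 uint8, red, green, blue; 384x512 float32, mm along the optical axis (not along the pixel's ray), 0 where there is no reading.
- arm.camera_info(name): a dict with "intrinsics" (3x3 intrinsics, pixels), "view" (4x4, takes a point from world to camera coordinates). Camera axes: x right, y down, z forward; pixel columns grow to the right and rows downward; lengths in mm; the calibration is good to about 2 mm. A picture is of the moment at which its call begins. camera_info takes no time and is no camera call.
- arm.hand_in(): hands the job in; it is judged then, once.
The state is a dict: "t": time; "joints": joint angles; "joint_vel": joint speeds; "joint_efforts": joint torques, N m; "position": TCP position; "orientation": TCP orientation; "wrist_force": force on the tool from outside, world axes, zero at the start; "ft_torque": the same for the moment, N m; "width": finger opening in mm; "gripper_force": force on a finger pad.
Only numpy, scipy, OpenCV 4.12 (cv2) and the standard library are available. Lean on these libraries where they do the work, as an engineer would, in place of code of your own. Each camera call takes 0.05 s, during which the arm holds its last target. There are 200 camera calls.

## Task

The two black filter trays are stacked, and one end is already pinned. Take the long pin from the pin rack and push it down through the aligned lug holes of both trays at the free end, the one towards the rack, until its flange sits on the upper lug; keep hold of it all the way down, do not drop it in. Then let go, leaving the pin home and upright and the trays still squarely stacked.

Things in the scene. Friction and masses are not known exactly. Their poses are not given: they have to be found in the camera images.
- pin_grip (a point): Long steel pin, at the middle of its handle: an upright cylinder 22 mm across, 50 mm tall. Below, a flange 40 mm across, 6 mm thick, its underside 31 mm below this point, then a shaft 14 mm across, 92 mm long, tapering to 10 mm at the tip, 123 mm below this point. 0.16 kg, z up along the pin. It stands loose in a socket of the rack; the two other pins there are short, their tops over 30 mm lower.
- long_pin: The same long pin; origin at the shaft's tip, z up along the pin. The rack is a fixed grey block 56 x 212 x 45 mm with a row of three sockets 72 mm apart, 34 mm deep, 18 mm wide, running roughly left to right as seen by the robot. Pins lift straight out. Of the two short pins one has the same handle, one a ball.
- upper_hole (a point): Empty hole of the upper tray: centre, at the top face of its aluminium lug (56 x 56 x 12 mm, flush with the tray's rim, 120 mm above the bench, at the end nearer the rack). 26 mm across, right through. z up; y points along the stack to the pinned lug 276 mm away, whose pin stands 57 mm higher. Tray 160 x 220 x 60 mm, 0.7 kg, filters inside below the rim; loose, but corner tabs hold it within 3 mm.
- lower_hole (a point): Matching hole (26 mm across, lug 12 mm thick) in the lower tray: centre, at the lug's top face, 60 mm straight below the upper hole. The lower tray is fixed to the bench; under this lug it is open down to the bench. With the flange on the upper lug the shaft passes both lugs and ends 28 mm above the bench.

How it is judged (in metres and radians):
On the way, in this order (a step that is already met when the one before it is completed fails the run):
1. the held pin is part way down the upper hole (contact force between the fingers and long_pin above 0.5 N and horizontal distance between pin_grip and upper_hole below 0.015 m and z of pin_grip in the frame of upper_hole between 0.045 and 0.108 m), for 0.1 s.
2. the pin, still held, has its flange down on the upper lug (contact force between the fingers and long_pin above 0.5 N and horizontal distance between pin_grip and upper_hole below 0.015 m and z of pin_grip in the frame of upper_hole below 0.041 m), for 0.1 s.
At the end, for the whole second after the job is handed in: Pin through both lugs: handle middle within 15 mm horizontally of the upper hole and 18 mm of the lower, 22 to 39 mm above the upper lug (flange home within 8 mm), tilt under 0.18 rad, at rest; upper lug within 12 mm of straight above the lower, 52 to 68 mm higher (horizontal distance between pin_grip and upper_hole below 0.015 m and horizontal distance between pin_grip and lower_hole below 0.018 m and z of pin_grip in the frame of upper_hole between 0.022 and 0.039 m and angle between pin_grip's own z axis and vertical below 0.18 rad and linear speed of long_pin below 0.03 m/s and horizontal distance between upper_hole and lower_hole below 0.012 m and z of upper_hole in the frame of lower_hole between 0.052 and 0.068 m); the robot touches nothing.
It also fails if it takes over 42 s, if anything falls off the work surface, if the arm or the gripper's body presses on something with over 40 N, if the wrist force passes 120 N, or if a joint passes its speed limit or range.

## Working session

There is one attempt and no reset: what is moved stays moved. The work goes in short steps, Python scripts to look and compute and a tool call to move; the robot and the scene stay as the last step left them, time stands still between calls to the robot, and variables do not carry over. Pictures are saved under pics/ and viewed, at most 10 in all, crops included, and the job is handed in when it is done.

Besides the shell and the picture viewer there is one more tool, called by a JSON object that holds its "op" and its "data". send_rows: Moves the arm, as the interface text tells. Its arguments: {"type":"object","properties":{"motion":{"type":"array"}},"required":["motion"]}

```bash
mkdir -p pics && cat > h.py <<'E'
import numpy as np, cv2
from rig import arm
def grab(n):
    p,d=arm.grab_frame(n); np.savez('/tmp/%s.npz'%n,p=p,d=d); return p,d
def world(n,d):
    c=arm.camera_info(n);K=np.array(c['intrinsics']);V=np.array(c['view'])
    v,u=np.mgrid[:d.shape[0],:d.shape[1]]
    P=np.stack([(u-K[0,2])/K[0,0]*d,(v-K[1,2])/K[1,1]*d,d],-1)
    return (P-V[:3,3])@V[:3,:3]
def ray(n,u,v,z):
    c=arm.camera_info(n);K=np.array(c['intrinsics']);V=np.array(c['view'])
    o=-V[:3,:3].T@V[:3,3]; r=V[:3,:3].T@np.linalg.inv(K)@[u,v,1]
    return o+r*(z-o[2])/r[2]
E
python3 - <<'E'
from h import *
for n in('scene','top'):
    p,d=grab(n); cv2.imwrite(f'pics/{n}0.png',p[...,::-1])
    c=arm.camera_info(n);V=np.array(c['view']);print(n,c['intrinsics'],-V[:3,:3].T@V[:3,3],V[:3,:3].round(2).tolist())
print(arm.observe())
E
```

```text
scene [[473.66054036   0.         250.31992759]
 [  0.         473.66054036 192.74365262]
 [  0.           0.           1.        ]] [1104.56847712  305.60753236  602.12286836] [[-0.57, 0.82, -0.0], [0.5, 0.34, -0.8], [-0.65, -0.46, -0.61]]
top [[440.02016816   0.         255.33501355]
 [  0.         440.02016816 189.22073671]
 [  0.           0.           1.        ]] [ 474.86649362  -67.24403809 1006.00732462] [[0.02, -1.0, 0.01], [-0.99, -0.02, -0.13], [0.13, -0.01, -0.99]]
{'t': 0.1, 'joints': array([ 1.24632741e+00,  9.17881496e-02,  1.23179145e+00, -2.03518259e-05,
        1.81981442e+00, -5.66985169e-02]), 'joint_vel': array([ 0.00116431, -0.00132694, -0.00122759,  0.00087913,  0.00163446,
       -0.00039329]), 'joint_efforts': array([ 2.49699428e-03, -4.60217142e+01, -4.19218719e+01, -7.63051753e-05,
        1.06660626e-02, -2.55834726e-05]), 'position': array([158.76817243, 578.66128606, 403.64625406]), 'orientation': array([-4.19321938e-01, -3.11315652e+00,  2.78392590e-03]), 'wrist_force': array([0.44629336, 0.11882962, 0.69421499]), 'ft_torque': array([-0.01837266, -0.05641848, -0.00185052]), 'gripper_force': 0.0, 'width': 85.82748085945366}
```

```bash
python3 -c "
import cv2,numpy as np
a=cv2.imread('pics/scene0.png');b=cv2.imread('pics/top0.png')
cv2.imwrite('pics/both0.png',cv2.resize(np.vstack([a,b]),(800,1200))[:600]) if 0 else None"
```

```text
(no output)
```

View pics/scene0.png

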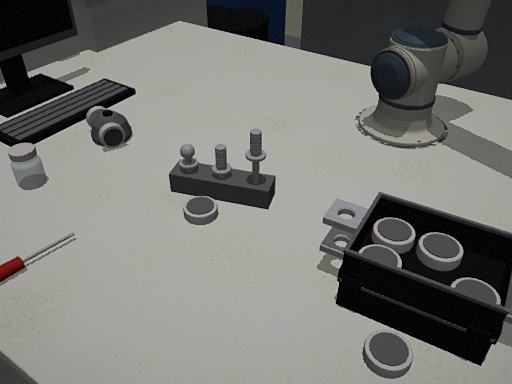

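View pics/top0.png

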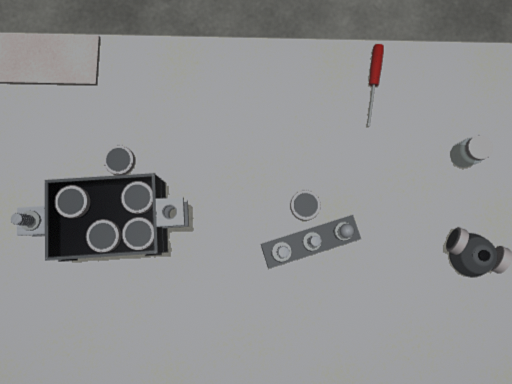

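The scene view shows the long pin's handle at about (255,143) and the empty upper lug hole at (347,213). In the top view the pin is at about (283,252), the hole at (170,212) and the pinned lug's pin at (22,219).

```bash
cat > m.py <<'E'
from h import *
T=np.load('/tmp/top.npz');S=np.load('/tmp/scene.npz')
W=world('top',T['d']);Ws=world('scene',S['d'])
def box(W,u0,u1,v0,v1,z0,z1):
    m=np.zeros(W.shape[:2],bool);m[v0:v1,u0:u1]=1
    return m&(W[...,2]>z0)&(W[...,2]<z1)
def rep(name,W,m):
    v,u=np.nonzero(m);q=W[m];
    if len(q): print(name,len(q),'px',u.mean().round(1),v.mean().round(1),'med',np.median(q,0).round(1),'mid',((q.min(0)+q.max(0))/2).round(1),'ext',np.ptp(q,axis=0).round(1))
# pin
for z0,z1 in((150,175),(112,150),(98,112)):
    rep('pin top %d'%z0,W,box(W,262,305,235,268,z0,z1)); rep('pin scene %d'%z0,Ws,box(Ws,240,275,120,195,z0,z1))
for n,u0,u1,z0,z1 in(('lug',155,190,112,128),('pinnedpin',8,44,160,195)):
    rep(n,W,box(W,u0,u1,190,240,z0,z1))
rep('lug scene',Ws,box(Ws,320,375,195,235,112,128))
rep('rack',W,box(W,255,365,210,272,38,50))
# holes: pixels within lug well below lug top
m=box(W,162,179,204,221,-20,108);rep('hole top',W,m)
v,u=np.nonzero(m);print('hole ray',ray('top',u.mean(),v.mean(),120).round(1))
m=box(Ws,334,360,204,222,-20,108);rep('hole scene',Ws,m)
a=cv2.resize(T['p'][190:275,150:320,::-1],None,fx=4,fy=4,interpolation=cv2.INTER_CUBIC)
b=cv2.resize(S['p'][120:260,230:390,::-1],None,fx=4,fy=4,interpolation=cv2.INTER_CUBIC)
cv2.imwrite('pics/c1.png',cv2.convertScaleAbs(a,alpha=1.4));cv2.imwrite('pics/c2.png',cv2.convertScaleAbs(b,alpha=1.4))
E
python3 m.py
```

```text
pin top 150 109 px 283.0 251.7 med [ 466.5 -131.3  158.6] mid [ 467.2 -131.5  156.4] ext [21.1 19.7 12.7]
pin scene 150 105 px 255.5 133.1 med [ 470.3 -128.1  158.5] mid [ 467.6 -129.   155.9] ext [22.4 20.6 11.5]
pin top 112 18 px 278.7 251.6 med [ 466.9 -122.1  128.7] mid [ 468.  -132.5  129.1] ext [35.8 32.3 34.1]
pin scene 112 204 px 255.6 146.2 med [ 474.1 -124.9  131.2] mid [ 469.  -127.5  130.9] ext [20.4 22.7 37.5]
pin top 98 177 px 280.5 251.4 med [ 467.6 -128.6  109.4] mid [ 466.8 -132.   108.5] ext [38.2 38.9  6.8]
pin scene 98 145 px 255.4 156.3 med [ 475.7 -123.   109.7] mid [ 467.4 -130.3  107.4] ext [39.9 39.9  9.1]
lug 737 px 168.2 212.6 med [540.6  99.4 120.3] mid [537.2  96.  118.3] ext [98.7 60.9 12.4]
pinnedpin 158 px 18.5 218.9 med [520.4 366.2 176.2] mid [520.9 369.5 171.6] ext [22.1 22.5 22.5]
lug scene 1020 px 348.1 215.3 med [546.4 102.1 120.6] mid [535.3  99.4 117.8] ext [95.4 65.3 11.5]
rack 1650 px 309.9 241.3 med [ 489.  -195.9   45.4] mid [ 489.2 -199.9   44. ] ext [117.3 215.9  11.9]
hole top 119 px 169.8 212.0 med [549.  109.2  58. ] mid [546.8 107.5  51.7] ext [ 26.   21.1 111.4]
hole ray [542.4  94.5 120. ]
hole scene 59 px 346.7 215.0 med [412.6  48.6   1. ] mid [446.2  69.1  53.3] ext [167.3  66.3 108.9]
```

View pics/c1.png

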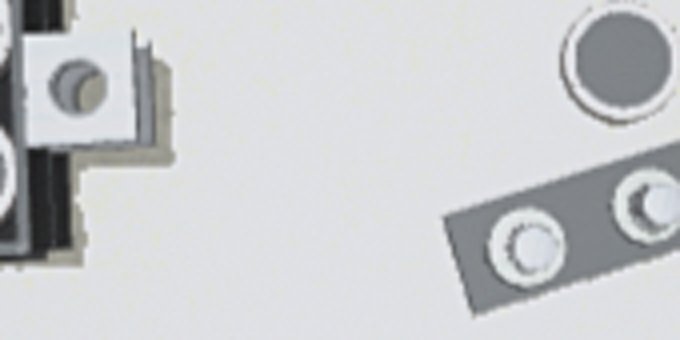

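View pics/c2.png

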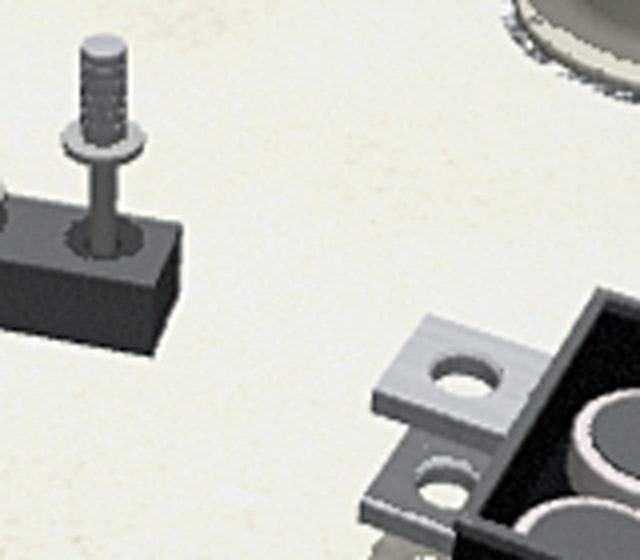

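The crops agree with the measurements. In the top view the handle top is at about (285,252) and the upper hole at (169.5,211.5). In the scene view the upper hole is at (346,213.5) and the lower hole at (341,241). The row of pins runs along the rack's long side.

```bash
cat >> h.py <<'E'
from scipy.spatial.transform import Rotation as Ro
def plan(p,yaw):   # TCP target, world angle of closing axis (deg, mod 180)
    s=arm.observe();R=Ro.from_rotvec(s['orientation'])
    y=R.as_matrix()[:,1];a=np.degrees(np.arctan2(y[1],y[0]))
    dyaw=(yaw-a+90)%180-90
    Y=np.radians(a+dyaw);yy=np.array([np.cos(Y),np.sin(Y),0]);z=np.array([0,0,-1.])
    Rt=np.stack([np.cross(yy,z),yy,z],1)
    print('t',s['t'],'pos',s['position'].round(1),'yaw',a.round(1),'F',s['wrist_force'].round(1),'w',round(s['width'],1),'gf',round(s['gripper_force'],1),'j',s['joints'].round(2))
    print('delta_pos',(R.inv().apply(np.array(p)-s['position'])/30).round(3),'dr',np.degrees((R.inv()*Ro.from_matrix(Rt)).as_rotvec()).round(2))
E
python3 - <<'E'
from h import *
for n,u,v,z in(('top',284.8,251.6,159),('scene',255.6,130.6,159),('top',169.4,211.4,120),('scene',346.1,213.4,120),('scene',341.1,240.7,60)):print(n,u,v,ray(n,u,v,z).round(1))
# rack direction, lug outline
T=np.load('/tmp/top.npz');W=world('top',T['d'])
m=np.zeros(W.shape[:2],bool);m[210:272,255:365]=1;m&=(W[...,2]>41)&(W[...,2]<49)
r=cv2.minAreaRect(W[m][:,:2].astype(np.float32));print('rack',r)
m=np.zeros(W.shape[:2],bool);m[190:240,158:192]=1;m&=(W[...,2]>114)&(W[...,2]<128)&(T['p'].min(-1)>110)
print('lug',cv2.minAreaRect(W[m][:,:2].astype(np.float32)),m.sum())
plan([467,-131.3,360],17.5)
E
```

```text
top 284.8 251.6 [ 467.2 -134.6  159. ]
scene 255.6 130.6 [ 464.7 -131.8  159. ]
top 169.4 211.4 [543.5  95.2 120. ]
scene 346.1 213.4 [543.5  96.8 120. ]
scene 341.1 240.7 [543.3  95.3  60. ]
rack ((489.35418701171875, -200.16500854492188), (56.02553939819336, 212.06198120117188), 18.323699951171875)
lug ((543.1024780273438, 93.51800537109375), (55.91449737548828, 51.41543960571289), 4.171144485473633) 552
t 0.1 pos [158.8 578.7 403.6] yaw 74.7 F [0.4 0.1 0.7] w 85.8 gf 0.0 j [ 1.25  0.09  1.23 -0.    1.82 -0.06]
delta_pos [-16.17  -20.101   1.49 ] dr [-1.000e-01  5.000e-02  5.716e+01]
```

{"op": "send_rows", "data": {"motion": [{"delta_pos": [-0.8,-1.0,0],"dr": [0,0,7],"grip": 1},{"delta_pos": [-1.6,-2.0,0],"dr": [0,0,14],"grip": 1},{"delta_pos": [-2.4,-3.0,0],"dr": [0,0,21],"grip": 1},{"delta_pos": [-3.2,-4.0,0],"dr": [0,0,28],"grip": 1},{"delta_pos": [-4.0,-5.0,0],"dr": [0,0,35],"grip": 1},{"delta_pos": [-4.8,-6.0,0],"dr": [0,0,42],"grip": 1},{"delta_pos": [-5.6,-7.0,0],"dr": [0,0,49],"grip": 1},{"delta_pos": [-6.4,-8.0,0],"dr": [0,0,56],"grip": 1}]}}

```text
t: 0.77
position: [280.5, 294.7, 404.2]
orientation: [1.839, 2.547, -0.001]
wrist_force: [1.3, 0.0, 0.2]
width: 85.3
gripper_force: 0.0
```

```bash
python3 -c "
from h import *
plan([466.9,-131.8,360],18.3)"
```

```text
t 0.7667 pos [280.5 294.7 404.2] yaw 18.3 F [1.3 0.  0.2] w 85.3 gf 0.0 j [ 0.73 -0.43  1.7  -0.    1.88  0.41]
delta_pos [-15.448   1.423   1.478] dr [-0.01  0.01  0.04]
```

{"op": "send_rows", "data": {"motion": [{"delta_pos": [-1.2,0.1,0],"dr": [0,0,0],"grip": 1},{"delta_pos": [-2.4,0.2,0],"dr": [0,0,0],"grip": 1},{"delta_pos": [-3.6,0.3,0],"dr": [0,0,0],"grip": 1},{"delta_pos": [-4.8,0.4,0],"dr": [0,0,0],"grip": 1},{"delta_pos": [-6.0,0.5,0],"dr": [0,0,0],"grip": 1},{"delta_pos": [-7.2,0.7,0],"dr": [0,0,0],"grip": 1},{"delta_pos": [-8.4,0.8,0],"dr": [0,0,0],"grip": 1},{"delta_pos": [-9.6,0.9,0],"dr": [0,0,0],"grip": 1}]}}

```text
t: 1.43
position: [398.3, 30.3, 404.4]
orientation: [-1.832, -2.552, -0.0]
wrist_force: [1.3, 0.7, 0.6]
width: 85.4
gripper_force: 0.0
```

{"op": "send_rows", "data": {"motion": [{"delta_pos": [-1.2,0.1,0],"dr": [0,0,0],"grip": 1},{"delta_pos": [-2.4,0.2,0],"dr": [0,0,0],"grip": 1},{"delta_pos": [-3.6,0.3,0],"dr": [0,0,0],"grip": 1},{"delta_pos": [-4.8,0.4,0],"dr": [0,0,0],"grip": 1},{"delta_pos": [-5.4,0.5,0],"dr": [0,0,0],"grip": 1},{"delta_pos": [-5.4,0.5,0],"dr": [0,0,0],"grip": 1},{"delta_pos": [-5.4,0.5,0],"dr": [0,0,0],"grip": 1}]}}

```text
t: 2.02
position: [464.3, -117.3, 403.8]
orientation: [-1.833, -2.549, 0.001]
wrist_force: [-0.3, -0.5, 0.8]
width: 85.4
gripper_force: 0.0
```

```bash
python3 -c "
from h import *
plan([466.9,-131.8,292],18.3)"
```

```text
t 2.0167 pos [ 464.3 -117.3  403.8] yaw 18.5 F [-0.3 -0.5  0.8] w 85.4 gf 0.0 j [-0.32 -0.23  1.54  0.    1.84 -0.64]
delta_pos [-0.491 -0.066  3.724] dr [-0.09 -0.09  0.24]
```

{"op": "send_rows", "data": {"motion": [{"delta_pos": [-0.5,-0.07,0.5],"dr": [0,0,0],"grip": 1},{"delta_pos": [-0.5,-0.07,1.2],"dr": [0,0,0],"grip": 1},{"delta_pos": [-0.5,-0.07,2.0],"dr": [0,0,0],"grip": 1},{"delta_pos": [-0.5,-0.07,2.7],"dr": [0,0,0],"grip": 1},{"delta_pos": [-0.5,-0.07,3.3],"dr": [0,0,0],"grip": 1},{"delta_pos": [-0.5,-0.07,3.65],"dr": [0,0,0],"grip": 1},{"delta_pos": [-0.5,-0.07,3.7],"dr": [0,0,0],"grip": 1},{"delta_pos": [-0.5,-0.07,3.7],"dr": [0,0,0],"grip": 1}]}}

```text
t: 2.68
position: [466.8, -130.7, 293.7]
orientation: [-1.83, -2.553, 0.0]
wrist_force: [-0.0, -0.1, 0.8]
width: 85.3
gripper_force: 0.0
```

```bash
python3 -c "
from h import *
plan([466.9,-131.8,292],18.3)
p,d=grab('scene');a=p[90:220,180:340,::-1];cv2.imwrite('pics/g1.png',cv2.resize(a,None,fx=4,fy=4))"
```

```text
t 2.6833 pos [ 466.8 -130.7  293.7] yaw 18.7 F [-0.  -0.1  0.8] w 85.3 gf 0.0 j [-0.34 -0.22  1.72  0.    1.64 -0.67]
delta_pos [-0.037 -0.009  0.055] dr [-0.02 -0.03  0.42]
```

View pics/g1.png

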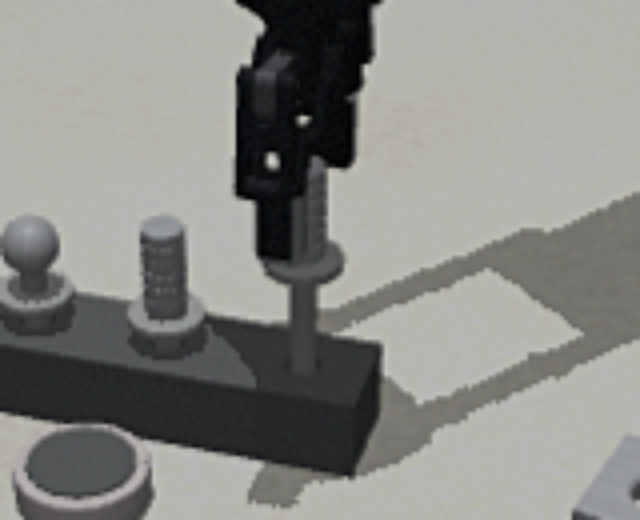

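The open fingers straddle the long pin's handle, with the tips just above the flange (crop about (300,260)). I'll close the gripper here.

{"op": "send_rows", "data": {"motion": [{"delta_pos": [-0.04,0,0.0],"dr": [0,0,0],"grip": 0.6},{"delta_pos": [-0.04,0,0.0],"dr": [0,0,0],"grip": 0.3},{"delta_pos": [-0.04,0,0.0],"dr": [0,0,0],"grip": 0},{"delta_pos": [-0.04,0,0.0],"dr": [0,0,0],"grip": 0},{"delta_pos": [-0.04,0,0.0],"dr": [0,0,0],"grip": 0},{"delta_pos": [-0.04,0,0.0],"dr": [0,0,0],"grip": 0},{"delta_pos": [-0.04,0,0.0],"dr": [0,0,0],"grip": 0},{"delta_pos": [-0.04,0,0.0],"dr": [0,0,0],"grip": 0}]}}

```text
t: 3.4
position: [467.4, -132.6, 294.2]
orientation: [1.832, 2.551, 0.0]
wrist_force: [-0.1, 0.1, 3.7]
width: 20.4
gripper_force: 58.5
```

```bash
python3 -c "
from h import *
plan([466.9,-131.8,420],18.3)"
```

```text
t 3.4 pos [ 467.4 -132.6  294.2] yaw 18.7 F [-0.1  0.1  3.7] w 20.4 gf 58.5 j [-0.35 -0.21  1.72  0.    1.64 -0.67]
delta_pos [ 0.029 -0.005 -4.194] dr [0.04 0.03 0.35]
```

{"op": "send_rows", "data": {"motion": [{"delta_pos": [0,0,-0.3],"dr": [0,0,0],"grip": 0},{"delta_pos": [0,0,-0.9],"dr": [0,0,0],"grip": 0},{"delta_pos": [0,0,-1.6],"dr": [0,0,0],"grip": 0},{"delta_pos": [0,0,-2.4],"dr": [0,0,0],"grip": 0},{"delta_pos": [0,0,-3.2],"dr": [0,0,0],"grip": 0},{"delta_pos": [0,0,-4.0],"dr": [0,0,0],"grip": 0},{"delta_pos": [0,0,-4.6],"dr": [0,0,0],"grip": 0},{"delta_pos": [0,0,-4.6],"dr": [0,0,0],"grip": 0}]}}

```text
t: 4.07
position: [467.2, -132.5, 436.4]
orientation: [1.828, 2.547, 0.003]
wrist_force: [0.1, 0.3, -0.7]
width: 20.6
gripper_force: 59.1
```

```bash
python3 -c "
from h import *
plan([543.5,95.7,434],18.3)
p,d=grab('scene');a=p[0:220,150:400,::-1];cv2.imwrite('pics/g2.png',cv2.resize(a,None,fx=2.6,fy=2.6))"
```

```text
t 4.0667 pos [ 467.2 -132.5  436.4] yaw 18.7 F [ 0.1  0.3 -0.7] w 20.6 gf 59.1 j [-0.35 -0.21  1.46 -0.    1.88 -0.67]
delta_pos [6.394 4.843 0.076] dr [0.29 0.24 0.36]
```

View pics/g2.png

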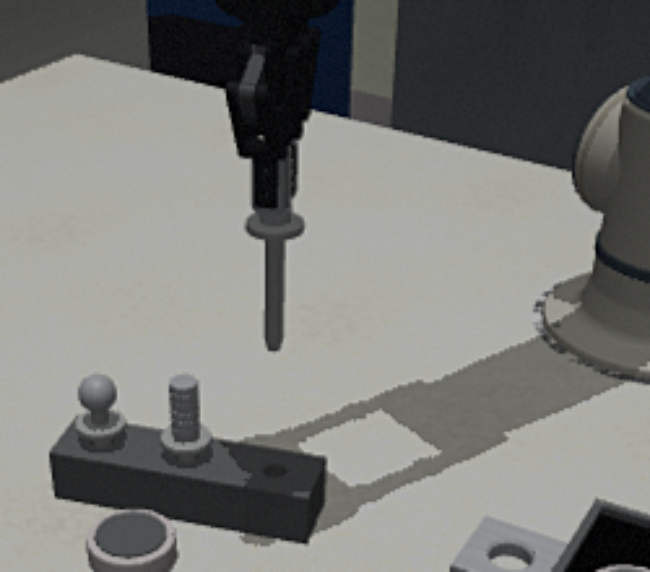

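The pin is held upright and clear of the rack, with its tip at crop (273,348). I'll carry it over the hole.

{"op": "send_rows", "data": {"motion": [{"delta_pos": [0.4,0.3,0],"dr": [0,0,0],"grip": 0},{"delta_pos": [1.2,0.9,0],"dr": [0,0,0],"grip": 0},{"delta_pos": [2.0,1.5,0],"dr": [0,0,0],"grip": 0},{"delta_pos": [2.8,2.1,0],"dr": [0,0,0],"grip": 0},{"delta_pos": [3.6,2.7,0],"dr": [0,0,0],"grip": 0},{"delta_pos": [4.4,3.3,0],"dr": [0,0,0],"grip": 0},{"delta_pos": [5.2,3.9,0],"dr": [0,0,0],"grip": 0},{"delta_pos": [6.0,4.5,0],"dr": [0,0,0],"grip": 0}]}}

```text
t: 4.78
position: [537.9, 82.7, 429.0]
orientation: [-1.83, -2.55, 0.004]
wrist_force: [0.7, -1.0, -2.1]
width: 20.5
gripper_force: 59.0
```

{"op": "send_rows", "data": {"motion": [{"delta_pos": [0.4,0.34,0],"dr": [0,0,0],"grip": 0},{"delta_pos": [0.4,0.34,0],"dr": [0,0,0],"grip": 0},{"delta_pos": [0.4,0.34,0],"dr": [0,0,0],"grip": 0},{"delta_pos": [0.4,0.34,0],"dr": [0,0,0],"grip": 0},{"delta_pos": [0.4,0.34,0],"dr": [0,0,0],"grip": 0},{"delta_pos": [0.4,0.34,0],"dr": [0,0,0],"grip": 0}]}}

```text
t: 5.28
position: [543.3, 94.8, 431.5]
orientation: [1.834, 2.551, -0.0]
wrist_force: [-0.5, 0.2, -1.9]
width: 20.5
gripper_force: 59.1
```

```bash
python3 - <<'E'
from h import *
p,d=grab('scene');a=p[30:260,270:430,::-1];cv2.imwrite('pics/g3.png',cv2.resize(a,None,fx=2.6,fy=2.6,interpolation=cv2.INTER_CUBIC))
plan([543.5,95.7,434],18.3)
x,y,z=arm.observe()['position']
W=world('scene',d)
m=(np.hypot(W[...,0]-x,W[...,1]-y)<26)&(W[...,2]>135)&(W[...,2]<300)
v,u=np.nonzero(m)
for r in range(v.min(),v.max()+1,4):
    q=W[r][m[r]]; uu=u[v==r]
    if len(q): print(r,uu.min(),uu.max(),uu.mean(),q[:,2].mean().round(1),ray('scene',uu.mean(),r,q[:,2].mean()).round(1))
E
```

```text
t 5.3333 pos [543.3  94.9 431.7] yaw 18.6 F [ 0.3  0.1 -1.7] w 20.9 gf 59.1 j [ 0.11 -0.03  1.31 -0.    1.87 -0.21]
delta_pos [ 0.025  0.014 -0.076] dr [0.01 0.01 0.27]
120 369 369 369.0 298.7 [558.1 113.9 298.7]
124 351 368 359.5 290.2 [560.3 102.5 290.2]
128 351 367 359.4375 285.1 [561.6 103.8 285.1]
132 350 366 358.0 278.8 [562.1 102.8 278.8]
136 350 366 358.0 272.0 [560.7 103.2 272. ]
140 345 366 355.5 260.8 [554.3  98.1 260.8]
144 343 370 356.5 250.1 [546.3  97.4 250.1]
148 343 370 356.5 246.7 [551.  100.1 246.7]
152 347 368 357.5 245.0 [557.2 104.7 245. ]
156 351 359 355.0 230.2 [546.4  98.  230.2]
160 350 359 354.5 223.4 [546.6  98.2 223.4]
164 349 358 353.5 216.1 [546.4  97.6 216.1]
168 349 357 353.0 209.5 [547.   97.9 209.5]
172 348 357 352.5 202.6 [547.2  98.2 202.6]
176 348 356 352.0 195.5 [547.2  98.4 195.5]
180 347 356 351.5 187.5 [546.2  98.2 187.5]
184 346 355 350.5 180.2 [546.7  97.8 180.2]
188 346 354 350.0 173.2 [547.3  98.2 173.2]
192 345 354 349.5 165.0 [546.5  98.1 165. ]
196 346 352 349.0 157.8 [547.   98.4 157.8]
200 348 349 348.5 149.3 [546.   98.2 149.3]
```

View pics/g3.png

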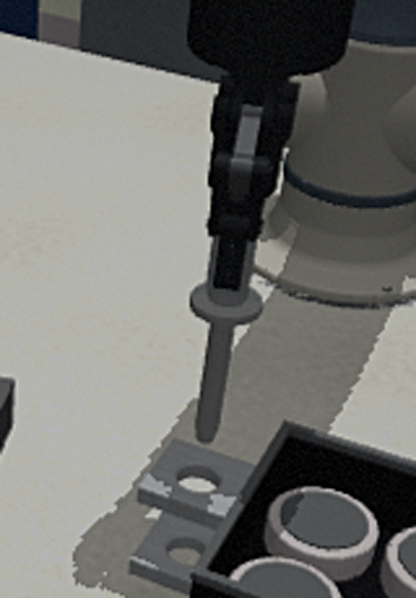

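The pin hangs vertically over the upper hole: tip at crop (205,437), hole at (198,480). The shaft axis is within about 2 mm of the hole centre. I'll lower it part way.

{"op": "send_rows", "data": {"motion": [{"delta_pos": [0.03,0.02,0.4],"dr": [0,0,0],"grip": 0},{"delta_pos": [0.03,0.02,0.8],"dr": [0,0,0],"grip": 0},{"delta_pos": [0.03,0.02,1.2],"dr": [0,0,0],"grip": 0},{"delta_pos": [0.03,0.02,1.6],"dr": [0,0,0],"grip": 0},{"delta_pos": [0.03,0.02,2.0],"dr": [0,0,0],"grip": 0},{"delta_pos": [0.03,0.02,2.4],"dr": [0,0,0],"grip": 0},{"delta_pos": [0.03,0.02,2.8],"dr": [0,0,0],"grip": 0},{"delta_pos": [0.03,0.02,2.8],"dr": [0,0,0],"grip": 0}]}}

```text
t: 6.0
position: [543.4, 96.8, 343.7]
orientation: [-1.83, -2.549, 0.006]
wrist_force: [0.3, -0.3, -1.6]
width: 20.5
gripper_force: 59.1
```

```bash
python3 - <<'E'
from h import *
plan([543.5,95.7,311],18.3)
p,d=grab('scene');a=p[80:290,280:430,::-1];cv2.imwrite('pics/g4.png',cv2.resize(a,None,fx=2.8,fy=2.8,interpolation=cv2.INTER_CUBIC))
E
```

```text
t 6.0 pos [543.4  96.8 343.7] yaw 18.7 F [ 0.3 -0.3 -1.6] w 20.5 gf 59.1 j [ 0.11 -0.04  1.47 -0.    1.72 -0.21]
delta_pos [-0.037 -0.004  1.09 ] dr [-0.3  -0.06  0.36]
```

View pics/g4.png

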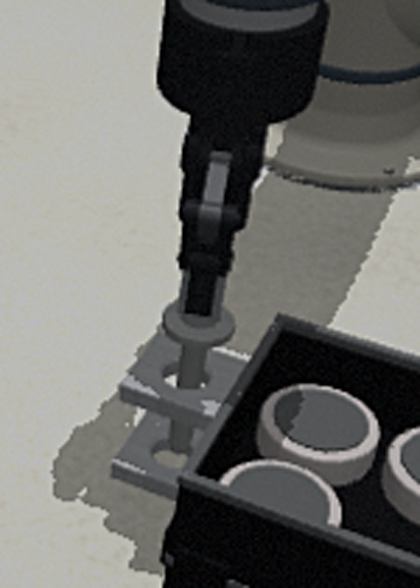

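The shaft is through the upper hole (crop (190,375)) and heading into the lower hole (172,455), with no contact force. I'll continue slowly.

{"op": "send_rows", "data": {"motion": [{"delta_pos": [-0.02,0,0.15],"dr": [0,0,0],"grip": 0},{"delta_pos": [-0.02,0,0.3],"dr": [0,0,0],"grip": 0},{"delta_pos": [-0.02,0,0.45],"dr": [0,0,0],"grip": 0},{"delta_pos": [-0.02,0,0.6],"dr": [0,0,0],"grip": 0},{"delta_pos": [-0.02,0,0.75],"dr": [0,0,0],"grip": 0},{"delta_pos": [-0.02,0,0.9],"dr": [0,0,0],"grip": 0},{"delta_pos": [-0.02,0,0.95],"dr": [0,0,0],"grip": 0},{"delta_pos": [-0.02,0,0.95],"dr": [0,0,0],"grip": 0}]}}

```text
t: 6.72
position: [543.9, 96.3, 318.4]
orientation: [-1.831, -2.551, 0.001]
wrist_force: [0.4, -0.4, -1.8]
width: 20.7
gripper_force: 59.1
```

{"op": "send_rows", "data": {"motion": [{"delta_pos": [0,0,0.03],"dr": [0,0,0],"grip": 0},{"delta_pos": [0,0,0.06],"dr": [0,0,0],"grip": 0},{"delta_pos": [0,0,0.06],"dr": [0,0,0],"grip": 0}]}}

```text
t: 6.97
position: [544.0, 96.3, 317.5]
orientation: [1.832, 2.552, 0.0]
wrist_force: [0.1, 0.8, -2.2]
width: 20.4
gripper_force: 59.1
```

{"op": "send_rows", "data": {"motion": [{"delta_pos": [0,0,0.04],"dr": [0,0,0],"grip": 0},{"delta_pos": [0,0,0.08],"dr": [0,0,0],"grip": 0},{"delta_pos": [0,0,0.12],"dr": [0,0,0],"grip": 0},{"delta_pos": [0,0,0.14],"dr": [0,0,0],"grip": 0},{"delta_pos": [0,0,0.14],"dr": [0,0,0],"grip": 0}]}}

```text
t: 7.38
position: [543.9, 96.3, 312.9]
orientation: [-1.832, -2.552, 0.0]
wrist_force: [-0.2, -0.4, -1.5]
width: 20.6
gripper_force: 59.1
```

{"op": "send_rows", "data": {"motion": [{"delta_pos": [0,0,0.03],"dr": [0,0,0],"grip": 0},{"delta_pos": [0,0,0.06],"dr": [0,0,0],"grip": 0},{"delta_pos": [0,0,0.06],"dr": [0,0,0],"grip": 0}]}}

```text
t: 7.63
position: [544.0, 96.3, 311.3]
orientation: [-1.832, -2.552, -0.0]
wrist_force: [-0.2, 0.1, -2.4]
width: 20.6
gripper_force: 59.5
```

{"op": "send_rows", "data": {"motion": [{"delta_pos": [0,0,0.03],"dr": [0,0,0],"grip": 0},{"delta_pos": [0,0,0.05],"dr": [0,0,0],"grip": 0},{"delta_pos": [0,0,0.05],"dr": [0,0,0],"grip": 0}]}}

```text
t: 7.88
position: [543.9, 96.3, 311.2]
orientation: [1.831, 2.551, 0.001]
wrist_force: [-2.5, -0.6, 4.9]
width: 21.0
gripper_force: 59.9
```

```bash
python3 - <<'E'
from h import *
plan([543.5,95.7,311],18.3)
p,d=grab('scene');a=p[130:270,300:420,::-1];cv2.imwrite('pics/g5.png',cv2.resize(a,None,fx=4,fy=4,interpolation=cv2.INTER_CUBIC))
W=world('scene',d);m=(np.hypot(W[...,0]-544,W[...,1]-96)<21)&(W[...,2]>123)&(W[...,2]<133)
print(m.sum(),np.percentile(W[m][:,2],[5,25,50,75,95]).round(1))
E
```

```text
t 7.8833 pos [543.9  96.3 311.2] yaw 18.7 F [-2.5 -0.6  4.9] w 21.0 gf 59.9 j [ 0.11 -0.04  1.53 -0.    1.65 -0.21]
delta_pos [-0.014 -0.018  0.006] dr [0.06 0.02 0.36]
232 [123.8 126.  126.7 127.5 130.4]
```

View pics/g5.png

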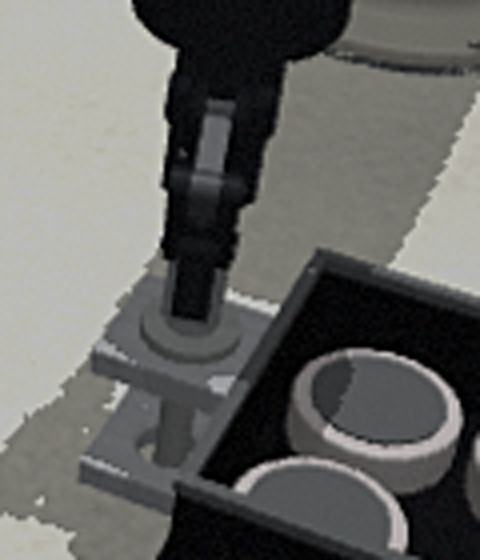

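The flange rests on the upper lug (crop (190,340)), the shaft passes the lower hole (172,455), and the wrist force has jumped by about 7 N, so the pin is home. I'll release it.

{"op": "send_rows", "data": {"motion": [{"delta_pos": [0,0,-0.03],"dr": [0,0,0],"grip": 0.3},{"delta_pos": [0,0,-0.03],"dr": [0,0,0],"grip": 0.6},{"delta_pos": [0,0,-0.03],"dr": [0,0,0],"grip": 1},{"delta_pos": [0,0,-0.03],"dr": [0,0,0],"grip": 1},{"delta_pos": [0,0,-0.03],"dr": [0,0,0],"grip": 1},{"delta_pos": [0,0,-0.03],"dr": [0,0,0],"grip": 1},{"delta_pos": [0,0,-0.03],"dr": [0,0,0],"grip": 1},{"delta_pos": [0,0,-0.03],"dr": [0,0,0],"grip": 1}]}}

```text
t: 8.6
position: [544.0, 96.3, 310.7]
orientation: [-1.832, -2.552, 0.0]
wrist_force: [-0.4, -0.0, 0.7]
width: 85.4
gripper_force: 0.0
```

{"op": "send_rows", "data": {"motion": [{"delta_pos": [0,0,-0.2],"dr": [0,0,0],"grip": 1},{"delta_pos": [0,0,-0.6],"dr": [0,0,0],"grip": 1},{"delta_pos": [0,0,-1.2],"dr": [0,0,0],"grip": 1},{"delta_pos": [0,0,-2],"dr": [0,0,0],"grip": 1},{"delta_pos": [0,0,-2.8],"dr": [0,0,0],"grip": 1},{"delta_pos": [0,0,-3.4],"dr": [0,0,0],"grip": 1},{"delta_pos": [0,0,-3.6],"dr": [0,0,0],"grip": 1},{"delta_pos": [0,0,-3.6],"dr": [0,0,0],"grip": 1}]}}

```text
t: 9.27
position: [543.9, 96.3, 422.0]
orientation: [1.83, 2.549, 0.005]
wrist_force: [0.4, 0.3, -0.5]
width: 85.8
gripper_force: 0.0
```

```bash
python3 - <<'E'
from h import *
plan([543.5,95.7,311],18.3)
p,d=grab('scene');a=p[130:270,300:420,::-1];cv2.imwrite('pics/g6.png',cv2.resize(a,None,fx=4,fy=4,interpolation=cv2.INTER_CUBIC))
W=world('scene',d);h=np.hypot(W[...,0]-544,W[...,1]-96)
for z0,z1 in((123,129),(132,170),(170,180)):
    m=(h<26)&(W[...,2]>z0)&(W[...,2]<z1);q=W[m];print(z0,len(q),((q.min(0)+q.max(0))/2).round(1),np.median(q,0).round(1))
E
```

```text
t 9.2667 pos [543.9  96.3 422. ] yaw 18.7 F [ 0.4  0.3 -0.5] w 85.8 gf 0.0 j [ 0.11 -0.04  1.33 -0.    1.84 -0.21]
delta_pos [-0.01  -0.038  3.701] dr [0.29 0.06 0.36]
123 215 [544.   97.7 125.9] [551.8 103.2 126.5]
132 291 [546.9  98.3 151. ] [551.4 101.4 151.1]
170 143 [543.9  98.3 174.3] [546.5  99.2 176.3]
```

View pics/g6.png

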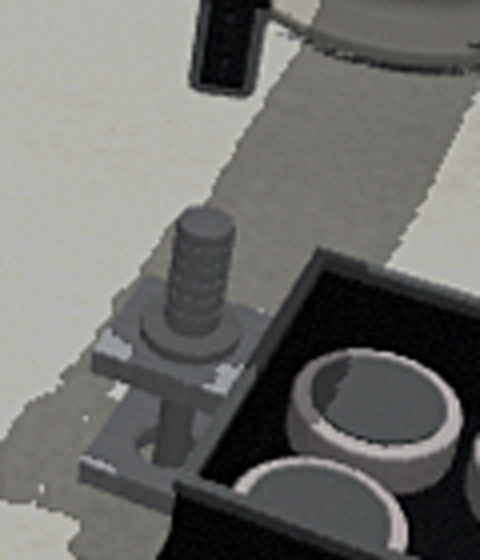

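The pin stands upright with its flange on the upper lug (crop (190,335)). Its handle top is at z 176 mm, the trays are still stacked, and the gripper is clear.

```bash
python3 -c "
from rig import arm
print(arm.hand_in())"
```

```text
the job is handed in; nothing more can be done
None
```

The long pin is through both lugs at the free end, held all the way down until its flange sat on the upper lug; it stands upright, the trays look squarely stacked, the gripper is clear, and I handed the job in at about 9.3 s (no verdict was returned).

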